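# Feel for the full bucket cartons and set them out for the centrifuge

## Task

Some of these three identical closed cartons still hold a steel centrifuge bucket and the rest are empty. Working along the row from the carton nearest the steel tray, raise one end of each a little, its other end staying on the bench, and feel its weight; set every full carton flat and gently in the steel tray for the centrifuge and leave the empty ones standing where they are, keeping all of them upright and the other things on the bench undisturbed.

Things in the scene. Friction and masses are not known exactly. Their poses are not given: they have to be found in the camera images.
- carton_a_mid (a point): Centre (40 above the underside) of the carton nearest the steel tray: a plain closed cardboard carton 130 long (its x) x 60 wide (its y) x 80 high (z up), standing on the bench. All three look alike. Inside is a round steel centrifuge bucket, central between foam blocks (full: 0.53 to 0.74 kg in all) or only a foam sleeve (empty: 0.08 to 0.09 kg in all). One or two of the three are full, drawn anew each time.
- carton_b_mid (a point): Centre (40 above the underside) of the middle carton of the row: same looks and sizes as carton_a. Raising one end of a carton loads the hand with about half its weight: some 2.5 to 5.5 N if full, well under 1.5 N if empty. It turns on its far bottom edge; pinch it lightly (under 10 N) and tilt the hand a little more than the carton, or a firm grip carries it clear of the bench.
- carton_c_mid (a point): Centre (40 above the underside) of the carton farthest from the steel tray: same looks and sizes as carton_a. A carton may be gripped across its 60 width, near an end (best the end towards the robot, kept clear of clutter) or in the middle, and bears a 30 N grip; its mass is central.
- tray: Shallow open stainless instrument tray, fixed, 200 (its x) x 270 (its y) outside, walls 3 thick and 22 high with a rim bead to 25; floor top is 3 above the bench. Origin: centre of its underside. Two cartons fit side by side with their length along the tray's x, centred at y = +60 and y = -60.
- bench (a point): A fixed point on the white bench top, which is level at z = 0 everywhere.
- tube_rack: Bystander, to be left alone: white plastic rack, 54 x 142 x 55 high, with twelve red-capped tubes standing to 90; origin at its underside centre, z up.
- timer: Bystander, to be left alone: flat white digital timer, 62 x 40 x 16; origin at its underside centre, z up.
- slide_mailer: Bystander, to be left alone: closed flat plastic slide mailer, 83 x 30 x 14.5; origin at its underside centre, z up.
- specimen_cup: Bystander, to be left alone: clear specimen cup with white screw lid, 68 diameter, 70 high; origin at its underside centre, z up.
- tape_roll: Bystander, to be left alone: small roll of white tape lying flat, 54 diameter, 19 high; origin at its underside centre, z up.
- amber_bottle: Bystander, to be left alone: small brown glass bottle, 36 diameter, 75 high; origin at its underside centre, z up.
- wash_bottle: Bystander, to be left alone: white wash bottle with red spout, 74 diameter, 210 high; origin at its underside centre, z up.
Things that resemble listed ones, but are neither listed nor needed, are in the scene too. Leave any green look-alike of the part that bears carton_b_mid alone. What is shaped like the part that bears carton_c_mid but yellow is not meant.

How it is judged (in metres and radians):
On the way, in this order (a step that is already met when the one before it is completed fails the run):
1. one end of the carton nearest the steel tray is raised (tilted by more than 0.03 rad) while its other end still rests on the bench (angle between carton_a_mid's own z axis and vertical between 0.03 and 0.4 rad and contact force between carton_a and table above 0.05 N), for 0.2 s.
2. one end of the middle carton of the row is raised (tilted by more than 0.03 rad) while its other end still rests on the bench (angle between carton_b_mid's own z axis and vertical between 0.03 and 0.4 rad and contact force between carton_b and table above 0.05 N), for 0.2 s.
3. one end of the carton farthest from the steel tray is raised (tilted by more than 0.03 rad) while its other end still rests on the bench (angle between carton_c_mid's own z axis and vertical between 0.03 and 0.4 rad and contact force between carton_c and table above 0.05 N), for 0.2 s.
At the end, for the whole second after the job is handed in: Every full carton stands flat (within 0.06 rad) on the floor of the steel tray, clear of the bench; every empty carton stands flat on the bench within 40 mm of where it started; all are at rest and let go (((contact force between carton_a and tray above 3.5 N and contact force between carton_a and table below 0.05 N and x of carton_a_mid in the frame of tray between -0.08 and 0.08 m and y of carton_a_mid in the frame of tray between -0.12 and 0.12 m and height (world z) of carton_a_mid between 0.038 and 0.048 m) or (contact force between carton_a and table between 0.3 and 2 N and contact force between carton_a and tray below 0.05 N and distance of carton_a_mid from where it was at the start of the episode below 0.04 m)) and angle between each of carton_a_mid, carton_b_mid, carton_c_mid's own z axis and vertical below 0.06 rad and linear speed of each of carton_a, carton_b, carton_c below 0.02 m/s and contact force between each of the arm, the fingers and carton_a below 0.05 N and ((contact force between carton_b and tray above 3.5 N and contact force between carton_b and table below 0.05 N and x of carton_b_mid in the frame of tray between -0.08 and 0.08 m and y of carton_b_mid in the frame of tray between -0.12 and 0.12 m and height (world z) of carton_b_mid between 0.038 and 0.048 m) or (contact force between carton_b and table between 0.3 and 2 N and contact force between carton_b and tray below 0.05 N and distance of carton_b_mid from where it was at the start of the episode below 0.04 m)) and contact force between each of the arm, the fingers and carton_b below 0.05 N and ((contact force between carton_c and tray above 3.5 N and contact force between carton_c and table below 0.05 N and x of carton_c_mid in the frame of tray between -0.08 and 0.08 m and y of carton_c_mid in the frame of tray between -0.12 and 0.12 m and height (world z) of carton_c_mid between 0.038 and 0.048 m) or (contact force between carton_c and table between 0.3 and 2 N and contact force between carton_c and tray below 0.05 N and distance of carton_c_mid from where it was at the start of the episode below 0.04 m)) and contact force between each of the arm, the fingers and carton_c below 0.05 N); the robot touches nothing.
It fails at once if a carton is tipped by more than 0.6 rad (angle between any of carton_a_mid, carton_b_mid, carton_c_mid's own z axis and vertical above 0.6 rad).
It fails at once if a carton is let fall (it moves faster than 0.6 m/s with no finger on it, as after a drop of 2 cm) ((linear speed of carton_a above 0.6 m/s and contact force between the fingers and carton_a below 0.05 N) or (linear speed of carton_b above 0.6 m/s and contact force between the fingers and carton_b below 0.05 N) or (linear speed of carton_c above 0.6 m/s and contact force between the fingers and carton_c below 0.05 N)).
It fails at once if a bystander is shifted by more than 30 mm (distance of any of tube_rack, timer, slide_mailer, specimen_cup, tape_roll, amber_bottle, wash_bottle from where it was at the start of the episode above 0.03 m).
It also fails if it takes over 72 s, if anything falls off the work surface, if the arm or the gripper's body presses on something with over 40 N, if the wrist force passes 120 N, or if a joint passes its speed limit or range.

## Robot

A 6-joint arm with a two-finger parallel gripper is mounted at the origin on the work surface. World frame = base frame: x ahead of the robot, y to its left, z up, the work surface at z = 0. Lengths are in mm, angles in rad, forces in N, time in s.
With the tool pointing down it reaches from about 425 to 1125 mm from the base axis. Payload 14.9 kg.
Tool frame: the origin (TCP) lies midway between the tips of the shut fingers; the grasp point (between the pads) lies 19 mm behind it; z points along the fingers, y is the line along which they close (so a half turn about z gives the same grasp; the last joint's range is limited). The gripper opens to 91 mm and grips with 3 to 60 N. Pads are 32 mm wide; open, the fingers measure 118 mm over their backs; the gripper's body (76 mm by 178 mm) begins 60 mm behind the grasp point.
Start: joints at [1.095, 0.379, 1.734, -0, 1.028, -0.033], TCP at [299.938, 632.499, 213.932] pointing down, gripper open.
Joint ranges: [-2.77, 2.77], [-0.74, 2.19], [0, 2.66], [-1.06, 4.2], [0.31, 2.87], [-3.08, 3.08]. Speed limits (rad/s): [1.89, 1.89, 2.39, 3.14, 3.14, 3.14].

## Interface

Orientations are given as a unit quaternion [x, y, z, w].
In Python, from bench import manip gives the robot as it stands.
- The arm moves only by the tool jog_arm, never from a script. Its argument "motion" is a list of rows, each an object of numbers: "grip": the closure, from -1 (fully open) to 1 (shut), so that 0 is half open; "dx", "dy", "dz": the shift along the tool's x, y, z in mm; "yaw": the turn about the tool's z in degrees. A call has 1 to 8 rows; each row shifts and turns the commanded pose from where the row before left it, along the tool's axes as they then stand; what a row does not reach is not made up. A row lasts 1/12 s, in which the tool goes at most 41.7 mm and 7.16 degrees, less where a joint would pass 70% of its speed; a pose out of reach is approached as far as the arm can. A call with a gripper value outside its range is refused whole. The fingers move at their own pace and stop on an object; "newtons" is the grip in N (left out, the last holds). Time passes only in rows, so rows that do not move let the fingers close. It gives the time, the measured TCP pose, the force and the opening at its end, in the units of the state.
- manip.get_state(): the state, without advancing time (a new reading comes with each control period).
- manip.snapshot(name): name is "scene" or "top" or "wrist"; returns the picture (420x560x3 uint8, blue, green, red); there is no depth.
- manip.camera_model(name): a dict with "fx", "fy", "cx", "cy" (pixels), "pose" (4x4, takes a point from camera to world coordinates). Camera axes: x right, y down, z forward; pixel columns grow to the right and rows downward; lengths in mm; the calibration is good to about 2 mm. A picture is of the moment at which its call begins: read the wrist's pose just before it. camera_model takes no time and is no camera call; for the wrist camera it gives the pose at the moment of the call.
- manip.job_done(): hands the job in, once; it reports no verdict.
Trained networks look in the newest picture that a camera, given by its name, has taken for a name from the list of things; names that differ only in an ending like _2 or _b are one class to them, and where a whole thing is asked for, a point or a joint stands for the part that bears it (a point fixed in the world has none). Each returns a list of dicts, best first, with "confidence" (0 to 1); they miss things now and then, are a little off and sometimes report something else, mostly with a low value. They report only what shows in the picture. A call takes as long as a camera call. They do not tell look-alikes from the thing itself.
- manip.find_in(camera, thing): "bbox" ([left, top, right, bottom] in pixels, round what is visible of it).
- manip.outline_of(camera, thing): "pixels" (420x560 bool, what is visible of it) and "bbox" ([left, top, right, bottom] in pixels, round what is visible of it).
- manip.landmark_of(camera, thing): "uv" ([column, row] in pixels: a listed point, or the origin of a listed thing).
The state is a dict: "t": time; "joints": joint angles; "qvel": joint speeds; "joint_torque": joint torques, N m; "ee_pos": TCP position; "eef_rot": TCP orientation; "contact_force": force on the tool from outside, world axes, zero at the start; "torque": the same for the moment, N m; "gripper_width": finger opening in mm.
Only numpy, scipy, OpenCV 4.12 (cv2) and the standard library are available. Lean on these libraries where they do the work, as an engineer would, in place of code of your own. Each camera call takes 0.05 s, during which the arm holds its last target. There are 200 camera calls.

## Working session

There is one attempt and no reset: what is moved stays moved. The work goes in short steps, Python scripts to look and compute and a tool call to move; the robot and the scene stay as the last step left them, time stands still between calls to the robot, and variables do not carry over. Pictures are saved under pics/ and viewed, on a budget of 10 in all, crops included, one or two more only if the job needs it, and the job is handed in when it is done.

Besides the shell and the picture viewer there is one more tool, called after "Emit:" as name(argument=value, ...) on one line, values as JSON. jog_arm: Moves the arm, as the interface text tells. Its arguments: {"type":"object","properties":{"motion":{"type":"array","items":{"type":"object","properties":{"grip":{"type":"number"},"dx":{"type":"number"},"dy":{"type":"number"},"dz":{"type":"number"},"yaw":{"type":"number"}}}},"newtons":{"type":"number"}},"required":["motion"]}

```bash
mkdir -p pics; cat > h.py <<'E'
from bench import manip
import numpy as np, cv2
def ray(cam,uv,z):
    m=manip.camera_model(cam);P=np.array(m["pose"])
    d=P[:3,:3]@np.array([(uv[0]-m["cx"])/m["fx"],(uv[1]-m["cy"])/m["fy"],1])
    o=P[:3,3];return o+d*(z-o[2])/d[2]
def proj(cam,p):
    m=manip.camera_model(cam);P=np.array(m["pose"]);q=P[:3,:3].T@(np.array(p)-P[:3,3])
    return [m["fx"]*q[0]/q[2]+m["cx"],m["fy"]*q[1]/q[2]+m["cy"]]
E
python3 - <<'E'
from h import *
for c in("scene","top"):
    im=manip.snapshot(c);cv2.imwrite(f"pics/{c}0.png",im)
    for t in("carton_a_mid","tray","tube_rack","timer","slide_mailer","specimen_cup","tape_roll","amber_bottle","wash_bottle"):
        for r in manip.landmark_of(c,t)[:7]:
            print(c,t,np.round(r["uv"]),round(r["confidence"],2),ray(c,r["uv"],40 if "carton" in t else 0).round())
print(manip.get_state()); print(manip.camera_model("wrist"))
E
```

```text
scene carton_a_mid [312. 195.] 0.66 [515. -22.  40.]
scene tray [411. 170.] 0.65 [539. 303.   0.]
scene tube_rack [336. 290.] 0.84 [772. -96.   0.]
scene timer [314. 268.] 0.63 [ 694. -113.    0.]
scene timer [335. 293.] 0.33 [ 776. -102.    0.]
scene slide_mailer [244. 302.] 0.77 [ 698. -308.    0.]
scene specimen_cup [396. 256.] 0.9 [757.  91.   0.]
scene tape_roll [202. 199.] 0.78 [ 363. -286.    0.]
scene tape_roll [410. 166.] 0.17 [524. 311.   0.]
scene amber_bottle [423. 244.] 0.83 [762. 174.   0.]
scene amber_bottle [337. 294.] 0.19 [ 780. -100.    0.]
scene wash_bottle [450. 222.] 0.72 [736. 284.   0.]
top carton_a_mid [241. 232.] 0.64 [507. -14.  40.]
top tray [122. 224.] 0.87 [540. 311.   0.]
top tray [350. 165.] 0.43 [ 686. -310.    0.]
top tube_rack [271. 132.] 0.85 [788. -95.   0.]
top timer [276. 165.] 0.71 [ 692. -106.    0.]
top timer [124. 221.] 0.31 [549. 307.   0.]
top slide_mailer [346. 162.] 0.91 [ 696. -299.    0.]
top specimen_cup [202. 146.] 0.71 [754.  96.   0.]
top tape_roll [346. 289.] 0.8 [ 354. -282.    0.]
top amber_bottle [173. 143.] 0.59 [764. 178.   0
[... 488 characters left out ...]
 'eef_rot': array([ 2.19613683e-01,  9.75586916e-01, -1.17516081e-05,  1.75855764e-07]), 'contact_force': array([ 0.75208789, -0.17878407,  0.88226989]), 'torque': array([ 0.00730416, -0.00847803,  0.01938977]), 'gripper_width': 91.02471457154618}
{'fx': 354.8066587523126, 'fy': 354.8066587523126, 'cx': 280.04836170016864, 'cy': 209.43854971890352, 'pose': array([[ 4.28250080e-01,  8.68914391e-01,  2.48172622e-01,
         2.28484428e+02],
       [ 9.03659797e-01, -4.11504990e-01, -1.18585897e-01,
         6.65075096e+02],
       [-9.16720122e-04,  2.75048041e-01, -9.61430047e-01,
         3.85601936e+02],
       [ 0.00000000e+00,  0.00000000e+00,  0.00000000e+00,
         1.00000000e+00]])}
```

```bash
ls; python3 -c "
import cv2,numpy as np
print(cv2.imread('pics/top0.png').shape)"
```

```text
h.py
pics
(420, 560, 3)
```

View pics/top0.png

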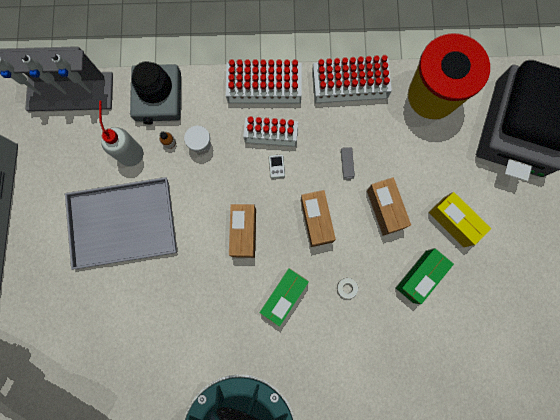

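View pics/scene0.png

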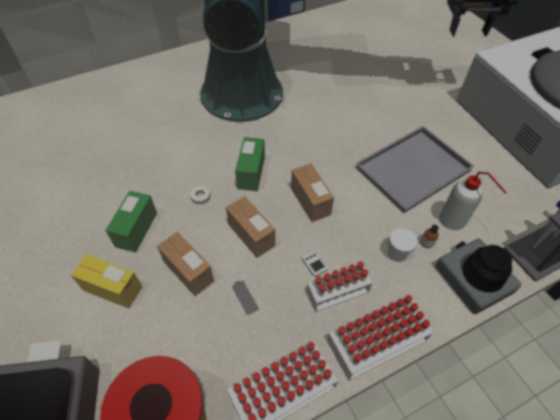

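Top view: the brown cartons are at (242,230) = a, (318,218) = b and (390,206) = c. The look-alikes are green at (285,297) and (425,275) and yellow at (460,219). The tray is at (122,224). I choose the three brown ones. The scene view agrees, with the brown cartons at (312,192), (251,226) and (187,262).

```bash
cat > fit.py <<'E'
from h import *
from scipy.optimize import minimize
def sil(cam,p,L,W,z0,z1):
    c,s=np.cos(p[2]),np.sin(p[2])
    pts=[proj(cam,[p[0]+c*a-s*b,p[1]+s*a+c*b,z]) for a in(-L/2,L/2) for b in(-W/2,W/2) for z in(z0,z1)]
    m=np.zeros((840,1120),np.uint8)
    cv2.fillConvexPoly(m,cv2.convexHull((np.array(pts)*2*16).astype(np.int32)),255,shift=4);return m>0
def fit(masks,p0,L,W,z1):
    def f(q):
        p=[q[0],q[1],q[2]/100];e=0
        for cam,m in masks.items():
            s=sil(cam,p,L,W,0,z1);e+=1-(s&m).sum()/(s|m).sum()
        return e
    best=min((minimize(f,[p0[0],p0[1],y],method="Nelder-Mead",options=dict(initial_simplex=np.array([[p0[0],p0[1],y],[p0[0]+15,p0[1],y],[p0[0],p0[1]+15,y],[p0[0],p0[1],y+15]]))) for y in(-40,-15,10,35)),key=lambda r:r.fun)
    return best.x/[1,1,100],best.fun
def brown(im,seed):
    h=cv2.cvtColor(im,cv2.COLOR_BGR2HSV)
    m=cv2.inRange(h,(5,70,30),(20,255,255));m=cv2.morphologyEx(m,cv2.MORPH_CLOSE,np.ones((19,19)))if 0 else m
    n,l,st,ce=cv2.connectedComponentsWithStats(m)
    big=[i for i in range(1,n) if st[i,4]>150]
    i=min(big,key=lambda i:np.hypot(*(ce[i]-seed)))
    c=cv2.convexHull(np.argwhere(l==i)[:,::-1].astype(np.int32))
    o=np.zeros(m.shape,np.uint8);cv2.fillConvexPoly(o,c,255)
    return cv2.resize(o,None,fx=2,fy=2,interpolation=cv2.INTER_NEAREST)>0
E
python3 - <<'E'
from fit import *
S=cv2.imread("pics/scene0.png");T=cv2.imread("pics/top0.png")
for n,s,t in(("a",(312,192),(242,230)),("b",(251,226),(318,218)),("c",(187,262),(390,206))):
    p0=ray("top",t,60)
    print(n,p0.round(),*[x for x in fit({"top":brown(T,t),"scene":brown(S,s)},p0,130,60,80)])
up=lambda m:cv2.resize(m.astype(np.uint8),None,fx=2,fy=2,interpolation=cv2.INTER_NEAREST)>0
M={c:up(manip.outline_of(c,"tray")[0]["pixels"]) for c in("top","scene")}
print("tray",fit(M,(540,307),200,270,25))
v=cv2.resize(T[165:345,160:500],None,fx=2.3,fy=2.3);cv2.imwrite("pics/crop.png",v)
E
```

```text
Traceback (most recent call last):
  File "fit.py", line 14, in fit
    best=min((minimize(f,[p0[0],p0[1],y],method="Nelder-Mead",options=dict(initial_simplex=np.array([[p0[0],p0[1],y],[p0[0]+15,p0[1],y],[p0[0],p0[1]+15,y],[p0[0],p0[1],y+15]]))) for y in(-40,-15,10,35)),key=lambda r:r.fun)
  File "fit.py", line 14, in <genexpr>
    best=min((minimize(f,[p0[0],p0[1],y],method="Nelder-Mead",options=dict(initial_simplex=np.array([[p0[0],p0[1],y],[p0[0]+15,p0[1],y],[p0[0],p0[1]+15,y],[p0[0],p0[1],y+15]]))) for y in(-40,-15,10,35)),key=lambda r:r.fun)
              ~~~~~~~~^^^^^^^^^^^^^^^^^^^^^^^^^^^^^^^^^^^^^^^^^^^^^^^^^^^^^^^^^^^^^^^^^^^^^^^^^^^^^^^^^^^^^^^^^^^^^^^^^^^^^^^^^^^^^^^^^^^^^^^^^^^^^^^^^^^^^^^^^^^^^^^^^^^^^^^^^^^
  File "fit.py", line 12, in f
    s=sil(cam,p,L,W,0,z1);e+=1-(s&m).sum()/(s|m).sum()
  File "fit.py", line 5, in sil
    pts=[proj(cam,[p[0]+c*a-s*b,p[1]+s*a+c*b,z]) for a in(-L/2,L/2) for b in(-W/2,W/2) for z in(z0,z1)]
         ~~~~^^^^^^^^^^^^^^^^^^^^^^^^^^^^^^^^^^^
  File "h.py", line 8, in proj
    m=manip.camera_model(cam);P=np.array(m["pose"]);q=P[:3,:3].T@(np.array(p)-P[:3,3])
ValueError: time passes only in moves, steps and waits
```

Cache the camera models, since too many calls are refused.

```bash
cat > h.py <<'E'
from bench import manip
import numpy as np, cv2, functools
cm=functools.lru_cache(None)(lambda c: manip.camera_model(c))
def ray(cam,uv,z):
    m=cm(cam);P=np.array(m["pose"])
    d=P[:3,:3]@np.array([(uv[0]-m["cx"])/m["fx"],(uv[1]-m["cy"])/m["fy"],1])
    o=P[:3,3];return o+d*(z-o[2])/d[2]
def proj(cam,p):
    m=cm(cam);P=np.array(m["pose"]);q=P[:3,:3].T@(np.array(p)-P[:3,3])
    return [m["fx"]*q[0]/q[2]+m["cx"],m["fy"]*q[1]/q[2]+m["cy"]]
E
python3 - <<'E'
from fit import *
S=cv2.imread("pics/scene0.png");T=cv2.imread("pics/top0.png")
v=cv2.resize(T[165:345,160:500],None,fx=2.3,fy=2.3);cv2.imwrite("pics/crop.png",v)
for n,s,t in(("a",(312,192),(242,230)),("b",(251,226),(318,218)),("c",(187,262),(390,206))):
    p0=ray("top",t,60)
    print(n,p0.round(),*[x for x in fit({"top":brown(T,t),"scene":brown(S,s)},p0,130,60,80)])
up=lambda m:cv2.resize(m.astype(np.uint8),None,fx=2,fy=2,interpolation=cv2.INTER_NEAREST)>0
M={c:up(manip.outline_of(c,"tray")[0]["pixels"]) for c in("top","scene")}
print("tray",fit(M,(540,307),200,270,25))
E
```

```text
a [509. -17.  60.] [ 5.06900927e+02 -1.73411488e+01 -2.78915476e-02] 0.12361068832394473
b [ 534. -212.   60.] [ 5.34332878e+02 -2.11539055e+02  1.78963821e-01] 0.1256532111788159
c [ 561. -398.   60.] [ 5.61092152e+02 -3.96420279e+02  2.77254183e-01] 0.10358671006393572
tray (array([5.40709470e+02, 3.10627199e+02, 1.30164165e-01]), np.float64(0.05776463062481796))
```

View pics/crop.png

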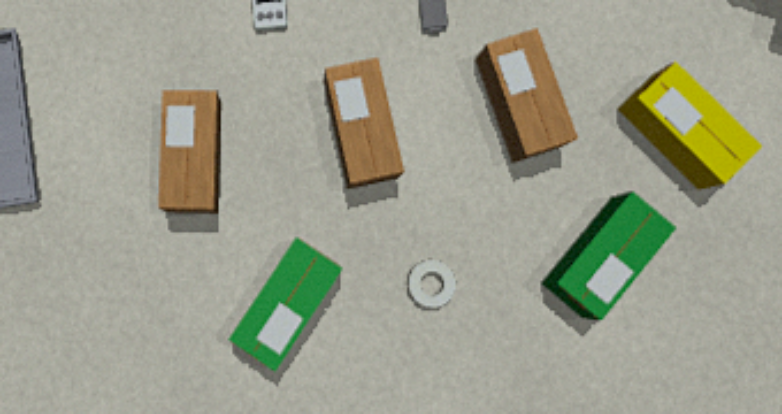

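The crop shows brown cartons at (190,150), (363,122) and (527,95), distinct from the two green and one yellow. I'll go above carton a's near end.

Emit:
jog_arm(motion=[{"yaw": -5.94,"grip": -1},{"yaw": -5.94},{"yaw": -5.94},{"yaw": -5.95},{"dx": -8.9,"dy": -32.1},{"dx": -8.9,"dy": -32.1},{"dx": -8.9,"dy": -32.1},{"dx": -8.9,"dy": -32.1}], newtons=4)

```text
schema error: expected keys grip, dx, dy, dz, yaw
```

Emit:
jog_arm(motion=[{"dx": -8.9,"dy": -32.1},{"dx": -8.9,"dy": -32.1},{"dx": -8.9,"dy": -32.1},{"dx": -8.9,"dy": -32.1},{"dx": -8.9,"dy": -32.1},{"dx": -8.9,"dy": -32.1},{"dx": -8.9,"dy": -32.1},{"dx": -8.9,"dy": -32.1}])

```text
schema error: expected keys grip, dx, dy, dz, yaw
```

Emit:
jog_arm(motion=[{"dx": -8.9,"dy": -32.1},{"dx": -8.9,"dy": -32.1},{"dx": -8.9,"dy": -32.1},{"dx": -8.9,"dy": -32.1},{"dx": -8.9,"dy": -32.1},{"dx": -8.9,"dy": -32.1},{"dx": -8.9,"dy": -32.1},{"dx": -8.9,"dy": -32.1}])

```text
schema error: expected keys grip, dx, dy, dz, yaw
```

All five keys are needed in every row.

Emit:
jog_arm(motion=[{"dx": 0,"dy": 0,"dz": 0,"yaw": -5.94,"grip": -1},{"dx": 0,"dy": 0,"dz": 0,"yaw": -5.94,"grip": -1},{"dx": 0,"dy": 0,"dz": 0,"yaw": -5.94,"grip": -1},{"dx": 0,"dy": 0,"dz": 0,"yaw": -5.95,"grip": -1},{"dx": -8.9,"dy": -32.1,"dz": 0,"yaw": 0,"grip": -1},{"dx": -8.9,"dy": -32.1,"dz": 0,"yaw": 0,"grip": -1},{"dx": -8.9,"dy": -32.1,"dz": 0,"yaw": 0,"grip": -1},{"dx": -8.9,"dy": -32.1,"dz": 0,"yaw": 0,"grip": -1}], newtons=4)

```text
t: 1.77
ee_pos: [331.9, 501.8, 213.8]
eef_rot: [0.014, 1.0, -0.0, -0.0]
contact_force: [0.5, 0.3, 0.3]
gripper_width: 91.5
```

Emit:
jog_arm(motion=[{"dx": -8.9,"dy": -32.1,"dz": 0,"yaw": 0,"grip": -1},{"dx": -8.9,"dy": -32.1,"dz": 0,"yaw": 0,"grip": -1},{"dx": -8.9,"dy": -32.1,"dz": 0,"yaw": 0,"grip": -1},{"dx": -8.9,"dy": -32.1,"dz": 0,"yaw": 0,"grip": -1},{"dx": -8.9,"dy": -32.1,"dz": 0,"yaw": 0,"grip": -1},{"dx": -8.9,"dy": -32.1,"dz": 0,"yaw": 0,"grip": -1},{"dx": -8.9,"dy": -32.1,"dz": 0,"yaw": 0,"grip": -1},{"dx": -8.9,"dy": -32.1,"dz": 0,"yaw": 0,"grip": -1}])

```text
t: 2.43
ee_pos: [396.0, 243.0, 214.1]
eef_rot: [0.014, 1.0, 0.0, 0.0]
contact_force: [0.9, 0.8, 0.2]
gripper_width: 91.3
```

Emit:
jog_arm(motion=[{"dx": -8.9,"dy": -32.1,"dz": 0,"yaw": 0,"grip": -1},{"dx": -8.9,"dy": -32.1,"dz": 0,"yaw": 0,"grip": -1},{"dx": -8.9,"dy": -32.1,"dz": 0,"yaw": 0,"grip": -1},{"dx": -8.9,"dy": -32.1,"dz": 0,"yaw": 0,"grip": -1},{"dx": -8.9,"dy": -32.1,"dz": 0,"yaw": 0,"grip": -1},{"dx": -8.9,"dy": -32.1,"dz": 0,"yaw": 0,"grip": -1},{"dx": -8.9,"dy": -32.1,"dz": 0,"yaw": 0,"grip": -1},{"dx": -8.9,"dy": -32.1,"dz": 0,"yaw": 0,"grip": -1}])

```text
t: 3.1
ee_pos: [460.1, -15.9, 214.2]
eef_rot: [0.014, 1.0, -0.0, 0.0]
contact_force: [1.1, 0.1, -0.4]
gripper_width: 91.0
```

```bash
python3 - <<'E'
from h import *
s=manip.get_state();print(s["t"],s["ee_pos"],s["eef_rot"],s["joints"].round(2))
print(manip.camera_model("wrist")["pose"].round(3))
cv2.imwrite("pics/w1.png",manip.snapshot("wrist"))
E
```

```text
3.1 [460.08513198 -15.94323296 214.20219431] [ 1.40051012e-02  9.99901874e-01 -2.47697897e-05  3.14897180e-04] [-0.09 -0.01  2.21 -0.    0.95 -1.63]
[[ 2.80000e-02  9.61000e-01  2.75000e-01  3.81098e+02]
 [ 1.00000e+00 -2.60000e-02 -9.00000e-03 -1.44030e+01]
 [-1.00000e-03  2.75000e-01 -9.61000e-01  3.85848e+02]
 [ 0.00000e+00  0.00000e+00  0.00000e+00  1.00000e+00]]
```

View pics/w1.png

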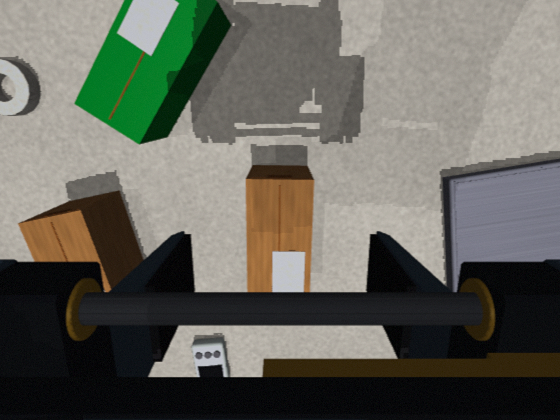

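The wrist view shows carton a's top centred at column 280, with its near top edge at (247–313,179), which is x≈441 and matches the fit. Next I descend and pinch lightly.

Emit:
jog_arm(motion=[{"dx": 0,"dy": 0,"dz": 33,"yaw": 0,"grip": -1},{"dx": 0,"dy": 0,"dz": 33,"yaw": 0,"grip": -1},{"dx": 0,"dy": 0,"dz": 33,"yaw": 0,"grip": -1},{"dx": 0,"dy": 0,"dz": 33,"yaw": 0,"grip": -1},{"dx": 0,"dy": 0,"dz": 27,"yaw": 0,"grip": -1},{"dx": 0,"dy": 0,"dz": 0,"yaw": 0,"grip": 1},{"dx": 0,"dy": 0,"dz": 0,"yaw": 0,"grip": 1},{"dx": 0,"dy": 0,"dz": 0,"yaw": 0,"grip": 1}], newtons=4)

```text
t: 3.82
ee_pos: [460.8, -14.3, 56.3]
eef_rot: [0.014, 1.0, -0.0, 0.001]
contact_force: [-0.3, -0.0, 0.3]
gripper_width: 73.7
```

Emit:
jog_arm(motion=[{"dx": 0,"dy": 0,"dz": 0,"yaw": 0,"grip": 1},{"dx": 0,"dy": 0,"dz": 0,"yaw": 0,"grip": 1},{"dx": 0,"dy": 0,"dz": 0,"yaw": 0,"grip": 1},{"dx": 0,"dy": 0,"dz": 0,"yaw": 0,"grip": 1}])

```text
t: 4.15
ee_pos: [461.1, -14.5, 56.3]
eef_rot: [0.014, 1.0, -0.0, 0.001]
contact_force: [-0.0, -4.7, 6.7]
gripper_width: 60.7
```

```bash
cat > feel.py <<'E'
from h import *
import sys
tag=sys.argv[1];F=[]
for i in range(6):
    im=manip.snapshot("wrist");F.append(manip.get_state()["contact_force"])
cv2.imwrite(f"pics/w_{tag}.png",im);cv2.imwrite(f"pics/s_{tag}.png",manip.snapshot("scene"))
s=manip.get_state();print(s["t"],s["ee_pos"].round(1),s["gripper_width"].round(1),"F",np.mean(F,0).round(2),np.std(F,0).round(2),"T",s["torque"].round(3))
E
python3 feel.py a0
```

```text
Traceback (most recent call last):
  File "feel.py", line 7, in <module>
    s=manip.get_state();print(s["t"],s["ee_pos"].round(1),s["gripper_width"].round(1),"F",np.mean(F,0).round(2),np.std(F,0).round(2),"T",s["torque"].round(3))
                                                          ^^^^^^^^^^^^^^^^^^^^^^^^
AttributeError: 'float' object has no attribute 'round'
```

```bash
sed -i 's/s\["gripper_width"\].round(1)/round(s["gripper_width"],1)/' feel.py; python3 feel.py a0
```

```text
4.85 [461.1 -14.5  56.2] 60.7 F [-0.29 -4.43  6.81] [0.36 0.5  0.48] T [-0.919 -0.029 -0.16 ]
```

Emit:
jog_arm(motion=[{"dx": 0,"dy": 0,"dz": -2,"yaw": 0,"grip": 1},{"dx": 0,"dy": 0,"dz": -2,"yaw": 0,"grip": 1},{"dx": 0,"dy": 0,"dz": -2,"yaw": 0,"grip": 1},{"dx": 0,"dy": 0,"dz": -2,"yaw": 0,"grip": 1},{"dx": 0,"dy": 0,"dz": -2,"yaw": 0,"grip": 1},{"dx": 0,"dy": 0,"dz": 0,"yaw": 0,"grip": 1},{"dx": 0,"dy": 0,"dz": 0,"yaw": 0,"grip": 1},{"dx": 0,"dy": 0,"dz": 0,"yaw": 0,"grip": 1}])

```text
t: 5.52
ee_pos: [459.6, -14.2, 64.8]
eef_rot: [0.014, 1.0, 0.0, -0.0]
contact_force: [-2.6, 0.1, -1.5]
gripper_width: 59.9
```

```bash
python3 feel.py a1; python3 -c "
import cv2,numpy as np
f=lambda n,a,b,c,d:cv2.imread(n)[a:b,c:d]
g=[f('pics/w_a%d.png'%i,60,240,180,380) for i in (0,1)]
h=[f('pics/s_a%d.png'%i,130,250,250,380) if 1 else 0 for i in (0,1)]
a=cv2.resize(np.hstack(g),(800,360));b=cv2.resize(np.hstack(h),(520,240),interpolation=2)
b=cv2.copyMakeBorder(b,0,0,0,280,0);cv2.imwrite('pics/cmp_a.png',np.vstack([a,b]))"
```

```text
5.8667 [459.6 -14.2  64.8] 60.2 F [-3.38  0.21 -0.72] [0.55 0.35 0.44] T [0.187 0.736 0.073]
```

View pics/cmp_a.png

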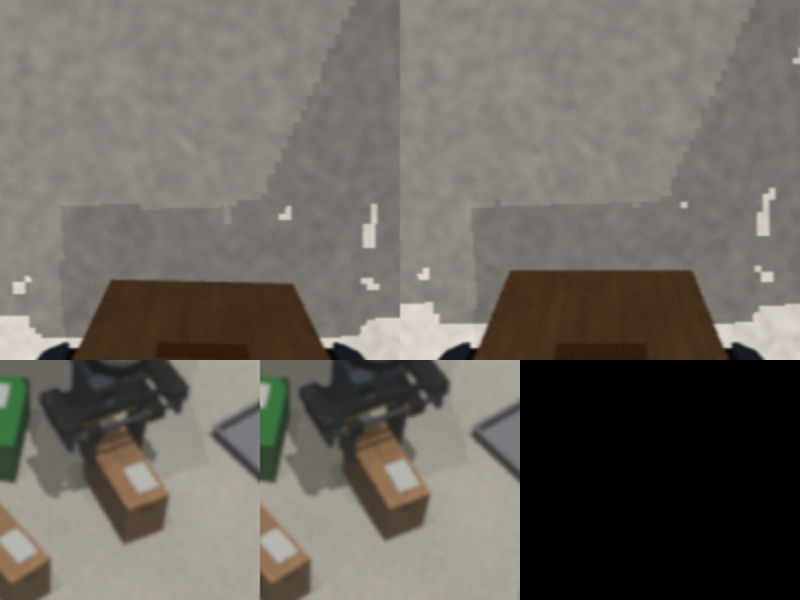

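The wrist crop shows the near face's bottom edge moving up about 5 px relative to the hand, so the carton pivots. Fx = −3.4 N is bench friction at the far edge, which shares the load. I'll relieve it by backing off toward the robot and reading again.

Emit:
jog_arm(motion=[{"dx": 1,"dy": 0,"dz": 0,"yaw": 0,"grip": 1},{"dx": 1,"dy": 0,"dz": -1,"yaw": 0,"grip": 1},{"dx": 1,"dy": 0,"dz": 0,"yaw": 0,"grip": 1},{"dx": 0,"dy": 0,"dz": 0,"yaw": 0,"grip": 1},{"dx": 0,"dy": 0,"dz": 0,"yaw": 0,"grip": 1}])

```text
t: 6.28
ee_pos: [457.1, -14.2, 66.0]
eef_rot: [0.014, 1.0, -0.0, 0.0]
contact_force: [0.6, 0.4, -3.5]
gripper_width: 60.1
```

```bash
python3 feel.py a2
```

```text
6.6333 [457.  -14.2  65.9] 60.3 F [ 0.42 -0.51 -3.54] [0.57 0.78 0.4 ] T [-0.091 -0.191  0.032]
```

Fz ≈ −3.5 N means carton a is full. I'll set it down, regrip at the middle and grip firmly.

Emit:
jog_arm(motion=[{"dx": 0,"dy": 0,"dz": 2.5,"yaw": 0,"grip": 1},{"dx": 0,"dy": 0,"dz": 2.5,"yaw": 0,"grip": 1},{"dx": 0,"dy": 0,"dz": 2.5,"yaw": 0,"grip": 1},{"dx": 0,"dy": 0,"dz": 2,"yaw": 0,"grip": 1},{"dx": 0,"dy": 0,"dz": 1,"yaw": 0,"grip": 1},{"dx": 0,"dy": 0,"dz": 0,"yaw": 0,"grip": -1},{"dx": 0,"dy": 0,"dz": 0,"yaw": 0,"grip": -1},{"dx": 0,"dy": 0,"dz": 0,"yaw": 0,"grip": -1}])

```text
t: 7.3
ee_pos: [457.2, -14.2, 55.5]
eef_rot: [0.014, 1.0, -0.0, 0.0]
contact_force: [0.2, -0.8, 0.8]
gripper_width: 77.3
```

Emit:
jog_arm(motion=[{"dx": 0,"dy": 0,"dz": 0,"yaw": 0,"grip": -1},{"dx": -25,"dy": 0,"dz": 6,"yaw": 0,"grip": -1},{"dx": -25,"dy": 0,"dz": 6,"yaw": 0,"grip": -1},{"dx": 0,"dy": 0,"dz": 0,"yaw": 0,"grip": 1},{"dx": 0,"dy": 0,"dz": 0,"yaw": 0,"grip": 1},{"dx": 0,"dy": 0,"dz": 0,"yaw": 0,"grip": 1},{"dx": 0,"dy": 0,"dz": 0,"yaw": 0,"grip": 1},{"dx": 0,"dy": 0,"dz": 0,"yaw": 0,"grip": 1}], newtons=25)

```text
t: 7.97
ee_pos: [506.2, -15.5, 43.5]
eef_rot: [0.014, 1.0, 0.0, -0.0]
contact_force: [0.7, -0.2, -0.0]
gripper_width: 60.8
```

Emit:
jog_arm(motion=[{"dx": 0,"dy": 0,"dz": 0,"yaw": 0,"grip": 1},{"dx": 0,"dy": 0,"dz": 0,"yaw": 0,"grip": 1},{"dx": 0,"dy": 0,"dz": 0,"yaw": 0,"grip": 1}])

```text
t: 8.22
ee_pos: [506.2, -15.5, 43.5]
eef_rot: [0.014, 1.0, 0.0, -0.001]
contact_force: [-6.3, 0.3, 7.4]
gripper_width: 59.9
```

Emit:
jog_arm(motion=[{"dx": 0,"dy": 0,"dz": -5,"yaw": 0,"grip": 1},{"dx": 0,"dy": 0,"dz": -12,"yaw": 0,"grip": 1},{"dx": 0,"dy": 0,"dz": -18,"yaw": 0,"grip": 1},{"dx": 0,"dy": 0,"dz": -18,"yaw": 0,"grip": 1},{"dx": 0,"dy": 0,"dz": -12,"yaw": 0,"grip": 1},{"dx": 0,"dy": 0,"dz": -5,"yaw": -3,"grip": 1},{"dx": 0,"dy": 0,"dz": 0,"yaw": -3,"grip": 1},{"dx": 0,"dy": 0,"dz": 0,"yaw": -3.05,"grip": 1}])

```text
t: 8.88
ee_pos: [507.2, -15.6, 114.5]
eef_rot: [-0.066, 0.998, -0.0, 0.001]
contact_force: [0.3, -0.6, -6.9]
gripper_width: 59.8
```

Emit:
jog_arm(motion=[{"dx": -3,"dy": 12,"dz": 0,"yaw": 0,"grip": 1},{"dx": -4,"dy": 22,"dz": 0,"yaw": 0,"grip": 1},{"dx": -6,"dy": 28,"dz": 0,"yaw": 0,"grip": 1},{"dx": -6,"dy": 28,"dz": 0,"yaw": 0,"grip": 1},{"dx": -6,"dy": 28,"dz": 0,"yaw": 0,"grip": 1},{"dx": -6,"dy": 28,"dz": 0,"yaw": 0,"grip": 1},{"dx": -6,"dy": 28,"dz": 0,"yaw": 0,"grip": 1},{"dx": -6,"dy": 28,"dz": 0,"yaw": 0,"grip": 1}])

```text
t: 9.55
ee_pos: [523.0, 192.2, 113.8]
eef_rot: [-0.065, 0.998, 0.0, -0.0]
contact_force: [0.7, -0.5, -5.4]
gripper_width: 59.7
```

Emit:
jog_arm(motion=[{"dx": -6,"dy": 28,"dz": 0,"yaw": 0,"grip": 1},{"dx": -6,"dy": 28,"dz": 0,"yaw": 0,"grip": 1},{"dx": -6,"dy": 28,"dz": 0,"yaw": 0,"grip": 1},{"dx": -6,"dy": 28,"dz": 0,"yaw": 0,"grip": 1},{"dx": -4,"dy": 22,"dz": 0,"yaw": 0,"grip": 1},{"dx": -4,"dy": 15,"dz": 0,"yaw": 0,"grip": 1},{"dx": -2,"dy": 6,"dz": 0,"yaw": 0,"grip": 1},{"dx": 0,"dy": 0,"dz": 0,"yaw": 0,"grip": 1}])

```text
t: 10.22
ee_pos: [537.0, 349.4, 113.5]
eef_rot: [-0.065, 0.998, 0.0, 0.0]
contact_force: [0.6, -1.9, -6.2]
gripper_width: 60.3
```

```bash
python3 feel.py p1; python3 - <<'E'
import cv2,numpy as np
cv2.imwrite('pics/p1.png',np.hstack([cv2.resize(cv2.imread('pics/w_p1.png'),(400,300)),cv2.resize(cv2.imread('pics/s_p1.png')[70:280,280:560],(400,300))]))
E
```

```text
10.5667 [537.  347.6 113.5] 60.4 F [-0.1  -0.32 -6.54] [0.56 0.61 0.16] T [-0.002 -0.003 -0.02 ]
```

View pics/p1.png

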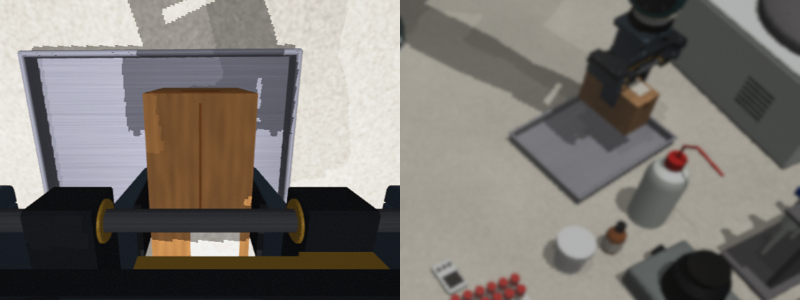

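Carton a hangs upright over the tray at tray y ≈ +38, aligned with the tray edges, weighing about 6.5 N. I'll shift it 22 mm and lower.

Emit:
jog_arm(motion=[{"dx": 0.5,"dy": 11,"dz": 0,"yaw": 0,"grip": 1},{"dx": 0.5,"dy": 11,"dz": 0,"yaw": 0,"grip": 1},{"dx": 0,"dy": 0,"dz": 10,"yaw": 0,"grip": 1},{"dx": 0,"dy": 0,"dz": 16,"yaw": 0,"grip": 1},{"dx": 0,"dy": 0,"dz": 16,"yaw": 0,"grip": 1},{"dx": 0,"dy": 0,"dz": 10,"yaw": 0,"grip": 1},{"dx": 0,"dy": 0,"dz": 5,"yaw": 0,"grip": 1},{"dx": 0,"dy": 0,"dz": 3,"yaw": 0,"grip": 1}])

```text
t: 11.23
ee_pos: [532.8, 370.2, 52.6]
eef_rot: [-0.065, 0.998, -0.0, -0.0]
contact_force: [-0.8, -0.3, -6.7]
gripper_width: 59.7
```

Emit:
jog_arm(motion=[{"dx": 0,"dy": 0,"dz": 2,"yaw": 0,"grip": 1},{"dx": 0,"dy": 0,"dz": 2,"yaw": 0,"grip": 1},{"dx": 0,"dy": 0,"dz": 2,"yaw": 0,"grip": 1},{"dx": 0,"dy": 0,"dz": 0,"yaw": 0,"grip": 1},{"dx": 0,"dy": 0,"dz": 0,"yaw": 0,"grip": 1}])

```text
t: 11.65
ee_pos: [533.3, 370.2, 47.7]
eef_rot: [-0.065, 0.998, 0.0, 0.0]
contact_force: [-0.4, -0.1, -5.4]
gripper_width: 59.9
```

Emit:
jog_arm(motion=[{"dx": 0,"dy": 0,"dz": 1,"yaw": 0,"grip": 1},{"dx": 0,"dy": 0,"dz": 1,"yaw": 0,"grip": 1},{"dx": 0,"dy": 0,"dz": 0,"yaw": 0,"grip": 1},{"dx": 0,"dy": 0,"dz": 0,"yaw": 0,"grip": 1}])

```text
t: 11.98
ee_pos: [533.5, 370.3, 46.6]
eef_rot: [-0.065, 0.998, 0.0, 0.0]
contact_force: [-4.4, -3.7, 8.1]
gripper_width: 59.9
```

Emit:
jog_arm(motion=[{"dx": 0,"dy": 0,"dz": 0,"yaw": 0,"grip": -1},{"dx": 0,"dy": 0,"dz": 0,"yaw": 0,"grip": -1},{"dx": 0,"dy": 0,"dz": 0,"yaw": 0,"grip": -1},{"dx": 0,"dy": 0,"dz": 0,"yaw": 0,"grip": -1},{"dx": 0,"dy": 0,"dz": -10,"yaw": 0,"grip": -1},{"dx": 0,"dy": 0,"dz": -38,"yaw": 0,"grip": -1},{"dx": 0,"dy": 0,"dz": -38,"yaw": 0,"grip": -1},{"dx": 0,"dy": 0,"dz": -38,"yaw": 0,"grip": -1}])

```text
t: 12.65
ee_pos: [532.8, 369.9, 171.3]
eef_rot: [-0.065, 0.998, -0.0, -0.0]
contact_force: [0.3, 0.4, 0.2]
gripper_width: 91.1
```

```bash
python3 - <<'E'
from h import *
s=manip.get_state();print(s["ee_pos"],s["gripper_width"])
a=cv2.resize(manip.snapshot("wrist"),(400,300));b=cv2.resize(manip.snapshot("scene")[70:280,280:560],(400,300))
cv2.imwrite("pics/p2.png",np.hstack([a,b]))
E
```

```text
[532.82284798 369.90140074 171.33331294] 91.06546499170578
```

View pics/p2.png

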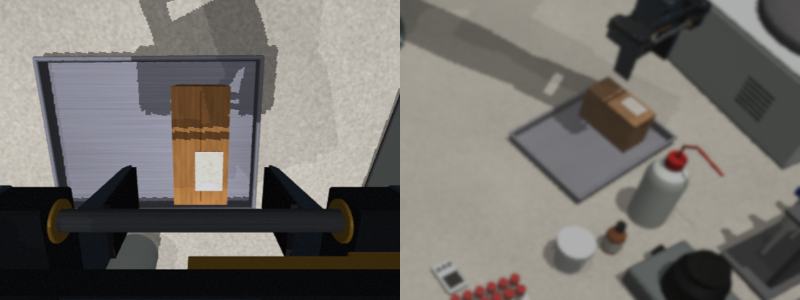

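Carton a sits flat in the tray's +y half at crop (200,140), clear of the walls. Now on to carton b.

Emit:
jog_arm(motion=[{"dx": 0,"dy": 0,"dz": -38,"yaw": -2.8,"grip": -1},{"dx": 8.3,"dy": -31.8,"dz": 0,"yaw": 0,"grip": -1},{"dx": 8.3,"dy": -31.8,"dz": 0,"yaw": 0,"grip": -1},{"dx": 8.3,"dy": -31.8,"dz": 0,"yaw": 0,"grip": -1},{"dx": 8.3,"dy": -31.8,"dz": 0,"yaw": 0,"grip": -1},{"dx": 8.3,"dy": -31.8,"dz": 0,"yaw": 0,"grip": -1},{"dx": 8.3,"dy": -31.8,"dz": 0,"yaw": 0,"grip": -1},{"dx": 8.3,"dy": -31.8,"dz": 0,"yaw": 0,"grip": -1}], newtons=4)

```text
t: 13.42
ee_pos: [515.1, 139.3, 207.8]
eef_rot: [-0.089, 0.996, 0.0, 0.0]
contact_force: [0.4, -0.7, 0.0]
gripper_width: 91.4
```

Emit:
jog_arm(motion=[{"dx": 8.3,"dy": -31.8,"dz": 0,"yaw": 0,"grip": -1},{"dx": 8.3,"dy": -31.8,"dz": 0,"yaw": 0,"grip": -1},{"dx": 8.3,"dy": -31.8,"dz": 0,"yaw": 0,"grip": -1},{"dx": 8.3,"dy": -31.8,"dz": 0,"yaw": 0,"grip": -1},{"dx": 8.3,"dy": -31.8,"dz": 0,"yaw": 0,"grip": -1},{"dx": 8.3,"dy": -31.8,"dz": 0,"yaw": 0,"grip": -1},{"dx": 8.3,"dy": -31.8,"dz": 0,"yaw": 0,"grip": -1},{"dx": 8.3,"dy": -31.8,"dz": 0,"yaw": 0,"grip": -1}])

```text
t: 14.08
ee_pos: [495.1, -123.0, 207.9]
eef_rot: [-0.089, 0.996, -0.0, 0.0]
contact_force: [0.6, 0.7, 0.0]
gripper_width: 91.3
```

Emit:
jog_arm(motion=[{"dx": 8.3,"dy": -31.8,"dz": 0,"yaw": 0,"grip": -1},{"dx": 8.3,"dy": -31.8,"dz": 0,"yaw": 0,"grip": -1},{"dx": 8.3,"dy": -31.8,"dz": 0,"yaw": 0,"grip": -1},{"dx": 0,"dy": 0,"dz": 0,"yaw": 0,"grip": -1}])

```text
t: 14.42
ee_pos: [487.9, -224.0, 208.0]
eef_rot: [-0.088, 0.996, -0.001, 0.0]
contact_force: [-0.1, -0.1, -0.3]
gripper_width: 91.1
```

```bash
cat > edge.py <<'E'
from fit import *
# near top edge of the brown box ahead, from the wrist picture: report its ends at z=80 in world and tool offsets
s=manip.get_state();im=manip.snapshot("wrist");cv2.imwrite("pics/wlast.png",im)
h=cv2.cvtColor(im,cv2.COLOR_BGR2HSV);m=cv2.inRange(h,(5,60,90),(20,255,255));m[285:]=0
n,l,st,ce=cv2.connectedComponentsWithStats(m)
i=min([i for i in range(1,n) if st[i,4]>1500],key=lambda i:abs(ce[i][0]-280));r=st[i];print("blob",r)
for v in range(r[1]+25,r[1]+r[3]-5,25):
    c=np.where(l[v]==i)[0];L,R=ray("wrist",(c[0],v),80),ray("wrist",(c[-1],v),80)
    print(v,c[0],c[-1],L.round(),R.round(),"mid",((L+R)/2).round(1),"w",np.linalg.norm(L-R).round(1))
v=r[1]+2;c=np.where(l[v]==i)[0];print("top row",v,c[0],c[-1],ray("wrist",(c.mean(),v),80).round(1))
print(s["t"],s["ee_pos"].round(1),s["eef_rot"].round(4))
E
python3 edge.py
```

```text
blob [ 249  181   70  104 5969]
206 249 317 [ 496. -249.   80.] [ 485. -190.   80.] mid [ 490.7 -219.6   80. ] w 59.5
231 250 317 [ 519. -244.   80.] [ 508. -186.   80.] mid [ 513.4 -215.    80. ] w 59.8
256 251 316 [ 542. -240.   80.] [ 532. -182.   80.] mid [ 537.2 -210.8   80. ] w 59.3
top row 183 249 318 [ 470.5 -222.8   80. ]
14.4167 [ 487.9 -224.   208. ] [-8.800e-02  9.961e-01 -7.000e-04  5.000e-04]
```

Carton b's near end is where expected, with its axis 4 mm to +y. I'll descend and pinch.

Emit:
jog_arm(motion=[{"dx": 0,"dy": 4,"dz": 20,"yaw": 0,"grip": -1},{"dx": 0,"dy": 0,"dz": 38,"yaw": 0,"grip": -1},{"dx": 0,"dy": 0,"dz": 38,"yaw": 0,"grip": -1},{"dx": 0,"dy": 0,"dz": 38,"yaw": 0,"grip": -1},{"dx": 0,"dy": 0,"dz": 18,"yaw": 0,"grip": -1},{"dx": 0,"dy": 0,"dz": 0,"yaw": 0,"grip": 1},{"dx": 0,"dy": 0,"dz": 0,"yaw": 0,"grip": 1},{"dx": 0,"dy": 0,"dz": 0,"yaw": 0,"grip": 1}], newtons=4)

```text
t: 15.13
ee_pos: [488.2, -215.7, 56.9]
eef_rot: [-0.09, 0.996, -0.0, 0.001]
contact_force: [0.3, -0.4, 0.4]
gripper_width: 73.9
```

Emit:
jog_arm(motion=[{"dx": 0,"dy": 0,"dz": 0,"yaw": 0,"grip": 1},{"dx": 0,"dy": 0,"dz": 0,"yaw": 0,"grip": 1},{"dx": 0,"dy": 0,"dz": 0,"yaw": 0,"grip": 1},{"dx": 0,"dy": 0,"dz": 0,"yaw": 0,"grip": 1}])

```text
t: 15.47
ee_pos: [488.3, -216.2, 56.8]
eef_rot: [-0.089, 0.996, -0.001, 0.001]
contact_force: [1.4, 0.2, 7.0]
gripper_width: 60.6
```

```bash
python3 feel.py b0
```

```text
15.8167 [ 488.3 -216.3   56.7] 60.5 F [ 0.42 -0.15  6.54] [0.54 0.54 0.47] T [ 0.026 -0.085 -0.147]
```

Emit:
jog_arm(motion=[{"dx": 0,"dy": 0,"dz": -2,"yaw": 0,"grip": 1},{"dx": 0,"dy": 0,"dz": -2,"yaw": 0,"grip": 1},{"dx": 1,"dy": 0,"dz": -2,"yaw": 0,"grip": 1},{"dx": 1,"dy": 0,"dz": -2,"yaw": 0,"grip": 1},{"dx": 0,"dy": 0,"dz": -2,"yaw": 0,"grip": 1},{"dx": 0,"dy": 0,"dz": 0,"yaw": 0,"grip": 1},{"dx": 0,"dy": 0,"dz": 0,"yaw": 0,"grip": 1}])

```text
t: 16.4
ee_pos: [485.3, -216.2, 65.6]
eef_rot: [-0.089, 0.996, -0.0, 0.0]
contact_force: [-0.9, -0.1, -0.5]
gripper_width: 60.2
```

```bash
python3 feel.py b1; cat > cmp.py <<'E'
import cv2,numpy as np,sys
x,y=sys.argv[2:]
k=sys.argv[1]
ims=[[cv2.imread('pics/%s_%s.png'%(w,i)) for i in (k+x,k+y)] for w in 'ws']
s0={'b':(180,190),'c':(215,120)}[k]
a=np.hstack([cv2.resize(i[60:240,180:380],(400,360)) for i in ims[0]])
b=np.hstack([cv2.resize(i[s0[0]:s0[0]+90,s0[1]:s0[1]+150],(400,240),interpolation=2) for i in ims[1]])
cv2.imwrite('pics/cmp_%s%s.png'%(k,y),np.vstack([a,b]))
E
python3 cmp.py b 0 1
```

```text
16.75 [ 485.2 -216.1   65.3] 60.3 F [ 0.02 -0.02 -0.98] [0.4  0.32 0.18] T [ 0.073  0.025 -0.028]
```

View pics/cmp_b1.png

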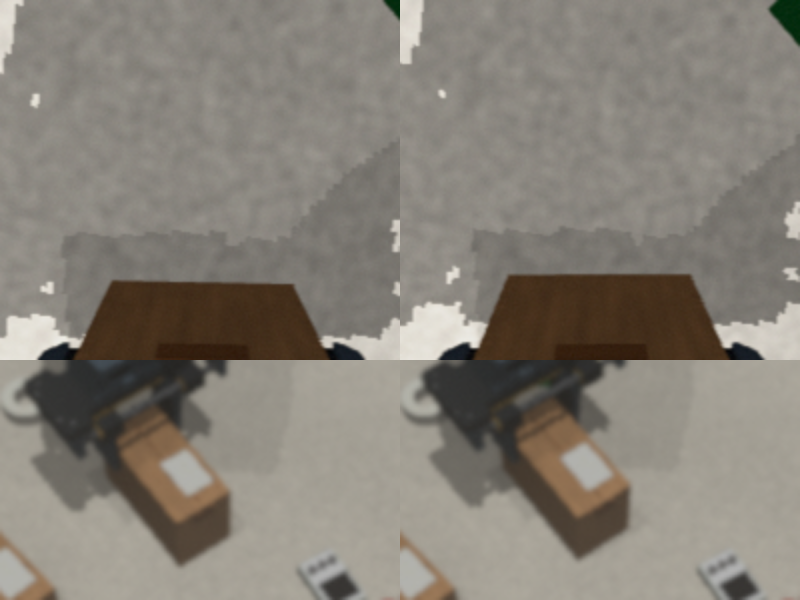

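Fz ≈ −1 N is the whole weight of an empty carton. Crop b1 shows the near face's bottom edge up about 3.5 px (282→275 at 2×) and the far bottom corner also up about 2 px. It may therefore be carried nearly clear of the bench. I'll set it down and regrip with only a corner of the pads at 3 N so that it pivots freely.

Emit:
jog_arm(motion=[{"dx": 0,"dy": 0,"dz": 3,"yaw": 0,"grip": 1},{"dx": 0,"dy": 0,"dz": 3,"yaw": 0,"grip": 1},{"dx": 0,"dy": 0,"dz": 2,"yaw": 0,"grip": 1},{"dx": 0,"dy": 0,"dz": 1.5,"yaw": 0,"grip": 1},{"dx": 0,"dy": 0,"dz": 0,"yaw": 0,"grip": -1},{"dx": 0,"dy": 0,"dz": 0,"yaw": 0,"grip": -1},{"dx": 0,"dy": 0,"dz": 0,"yaw": 0,"grip": -1},{"dx": 22,"dy": 0,"dz": -12,"yaw": 0,"grip": -1}], newtons=3)

```text
t: 17.42
ee_pos: [465.3, -220.0, 67.2]
eef_rot: [-0.09, 0.996, -0.0, 0.0]
contact_force: [0.2, -0.1, -0.1]
gripper_width: 83.9
```

Emit:
jog_arm(motion=[{"dx": 0,"dy": 0,"dz": 0,"yaw": 0,"grip": 1},{"dx": 0,"dy": 0,"dz": 0,"yaw": 0,"grip": 1},{"dx": 0,"dy": 0,"dz": 0,"yaw": 0,"grip": 1},{"dx": 0,"dy": 0,"dz": 0,"yaw": 0,"grip": 1},{"dx": 0,"dy": 0,"dz": 0,"yaw": 0,"grip": 1},{"dx": 0,"dy": 0,"dz": 0,"yaw": 0,"grip": 1}])

```text
t: 17.92
ee_pos: [464.0, -220.0, 67.8]
eef_rot: [-0.089, 0.996, -0.0, 0.0]
contact_force: [0.6, 0.3, 0.8]
gripper_width: 60.0
```

```bash
python3 feel.py b2
```

```text
18.2667 [ 463.6 -220.    67.8] 59.9 F [ 0.14 -0.15 -0.05] [0.68 0.54 0.51] T [ 0.068  0.059 -0.001]
```

Emit:
jog_arm(motion=[{"dx": 0,"dy": 0,"dz": -2,"yaw": 0,"grip": 1},{"dx": 0,"dy": 0,"dz": -2,"yaw": 0,"grip": 1},{"dx": 0,"dy": 0,"dz": -2,"yaw": 0,"grip": 1},{"dx": 0.5,"dy": 0,"dz": -2,"yaw": 0,"grip": 1},{"dx": 0,"dy": 0,"dz": -2,"yaw": 0,"grip": 1},{"dx": 0.5,"dy": 0,"dz": -2,"yaw": 0,"grip": 1},{"dx": 0,"dy": 0,"dz": 0,"yaw": 0,"grip": 1},{"dx": 0,"dy": 0,"dz": 0,"yaw": 0,"grip": 1}])

```text
t: 18.93
ee_pos: [462.7, -220.3, 80.1]
eef_rot: [-0.089, 0.996, -0.0, 0.0]
contact_force: [-0.5, -0.2, 0.3]
gripper_width: 59.9
```

```bash
python3 feel.py b3; python3 cmp.py b 2 3
```

```text
19.2833 [ 462.6 -220.2   79.9] 60.1 F [-0.26 -0.25  0.15] [0.58 0.22 0.31] T [-0.005  0.117 -0.061]
```

View pics/cmp_b3.png

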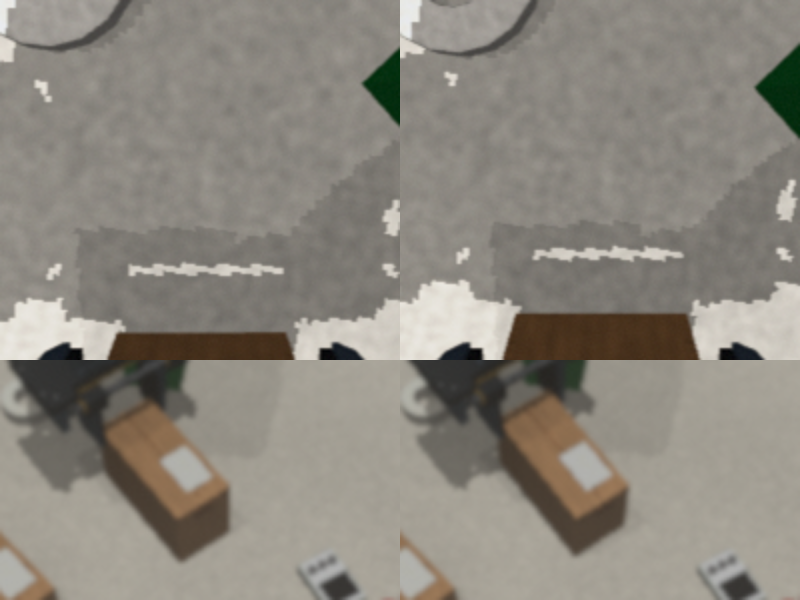

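The wrist crop shows the near face's bottom edge moving 333→314, about 9.5 px or 0.09 rad, after the 12 mm lift. Together with a far end that stays low and almost no load, this shows carton b pivots and is empty. I'll set it down and go to carton c.

Emit:
jog_arm(motion=[{"dx": 0,"dy": 0,"dz": 3,"yaw": 0,"grip": 1},{"dx": 0,"dy": 0,"dz": 3,"yaw": 0,"grip": 1},{"dx": 0,"dy": 0,"dz": 3,"yaw": 0,"grip": 1},{"dx": 0,"dy": 0,"dz": 3,"yaw": 0,"grip": 1},{"dx": 0,"dy": 0,"dz": 0.5,"yaw": 0,"grip": 1},{"dx": 0,"dy": 0,"dz": 0,"yaw": 0,"grip": -1},{"dx": 0,"dy": 0,"dz": 0,"yaw": 0,"grip": -1},{"dx": 0,"dy": 0,"dz": 0,"yaw": 0,"grip": -1}])

```text
t: 19.95
ee_pos: [462.7, -220.2, 67.5]
eef_rot: [-0.089, 0.996, -0.0, 0.0]
contact_force: [0.5, 0.3, -0.0]
gripper_width: 76.8
```

Emit:
jog_arm(motion=[{"dx": 0,"dy": 0,"dz": 0,"yaw": 0,"grip": -1},{"dx": 0,"dy": 0,"dz": -20,"yaw": 0,"grip": -1},{"dx": 0,"dy": 0,"dz": -38,"yaw": 0,"grip": -1},{"dx": 0,"dy": 0,"dz": -38,"yaw": 0,"grip": -1},{"dx": 0,"dy": 0,"dz": -36,"yaw": -5.6,"grip": -1},{"dx": 2.8,"dy": -28,"dz": 0,"yaw": 0,"grip": -1},{"dx": 2.8,"dy": -28,"dz": 0,"yaw": 0,"grip": -1},{"dx": 2.8,"dy": -28,"dz": 0,"yaw": 0,"grip": -1}])

```text
t: 20.62
ee_pos: [478.0, -304.5, 200.7]
eef_rot: [-0.138, 0.99, -0.001, 0.001]
contact_force: [0.8, -0.2, 0.3]
gripper_width: 91.2
```

Emit:
jog_arm(motion=[{"dx": 2.8,"dy": -28,"dz": 0,"yaw": 0,"grip": -1},{"dx": 2.8,"dy": -28,"dz": 0,"yaw": 0,"grip": -1},{"dx": 2.8,"dy": -28,"dz": 0,"yaw": 0,"grip": -1},{"dx": 2.8,"dy": -28,"dz": 0,"yaw": 0,"grip": -1},{"dx": 0,"dy": 0,"dz": 0,"yaw": 0,"grip": -1}])

```text
t: 21.03
ee_pos: [498.0, -418.2, 199.7]
eef_rot: [-0.137, 0.991, -0.001, 0.0]
contact_force: [-0.1, -0.3, 0.9]
gripper_width: 90.9
```

```bash
python3 edge.py
```

```text
blob [ 247  204   72   81 5238]
229 248 317 [ 526. -438.   80.] [ 510. -380.   80.] mid [ 517.8 -408.8   80. ] w 59.8
254 249 316 [ 548. -431.   80.] [ 532. -374.   80.] mid [ 540.3 -402.4   80. ] w 59.3
279 250 316 [ 572. -424.   80.] [ 555. -367.   80.] mid [ 563.6 -395.3   80. ] w 59.6
top row 206 248 318 [ 497.8 -414.    80. ]
21.0333 [ 498.  -418.2  199.7] [-1.370e-01  9.906e-01 -9.000e-04  5.000e-04]
```

Emit:
jog_arm(motion=[{"dx": 0,"dy": 1,"dz": 20,"yaw": 0,"grip": -1},{"dx": 0,"dy": 0,"dz": 38,"yaw": 0,"grip": -1},{"dx": 0,"dy": 0,"dz": 38,"yaw": 0,"grip": -1},{"dx": 0,"dy": 0,"dz": 36,"yaw": 0,"grip": -1},{"dx": 0,"dy": 0,"dz": 0,"yaw": 0,"grip": 1},{"dx": 0,"dy": 0,"dz": 0,"yaw": 0,"grip": 1},{"dx": 0,"dy": 0,"dz": 0,"yaw": 0,"grip": 1},{"dx": 0,"dy": 0,"dz": 0,"yaw": 0,"grip": 1}], newtons=4)

```text
t: 21.75
ee_pos: [498.3, -414.0, 70.2]
eef_rot: [-0.138, 0.99, -0.001, 0.001]
contact_force: [-0.6, 0.5, -0.1]
gripper_width: 67.4
```

Emit:
jog_arm(motion=[{"dx": 0,"dy": 0,"dz": 0,"yaw": 0,"grip": 1},{"dx": 0,"dy": 0,"dz": 0,"yaw": 0,"grip": 1},{"dx": 0,"dy": 0,"dz": 0,"yaw": 0,"grip": 1},{"dx": 0,"dy": 0,"dz": 0,"yaw": 0,"grip": 1}])

```text
t: 22.08
ee_pos: [498.0, -414.1, 69.2]
eef_rot: [-0.138, 0.99, -0.001, 0.001]
contact_force: [1.3, 0.2, 4.6]
gripper_width: 59.9
```

```bash
python3 feel.py c0
```

```text
22.4333 [ 498.  -414.1   69.1] 59.9 F [ 0.54 -0.79  5.91] [0.63 0.46 0.29] T [-0.095 -0.122  0.01 ]
```

Emit:
jog_arm(motion=[{"dx": 0,"dy": 0,"dz": -2,"yaw": 0,"grip": 1},{"dx": 0,"dy": 0,"dz": -2,"yaw": 0,"grip": 1},{"dx": 0,"dy": 0,"dz": -2,"yaw": 0,"grip": 1},{"dx": 0.5,"dy": 0,"dz": -2,"yaw": 0,"grip": 1},{"dx": 0,"dy": 0,"dz": -2,"yaw": 0,"grip": 1},{"dx": 0.5,"dy": 0,"dz": -2,"yaw": 0,"grip": 1},{"dx": 0,"dy": 0,"dz": 0,"yaw": 0,"grip": 1},{"dx": 0,"dy": 0,"dz": 0,"yaw": 0,"grip": 1}])

```text
t: 23.1
ee_pos: [496.1, -413.5, 79.6]
eef_rot: [-0.138, 0.99, -0.0, 0.0]
contact_force: [0.6, -0.4, -0.1]
gripper_width: 59.8
```

```bash
python3 feel.py c1; python3 cmp.py c 0 1
```

```text
23.45 [ 496.1 -413.5   79.4] 60.1 F [-0.24 -0.12 -0.12] [0.68 0.31 0.45] T [-0.01   0.051  0.022]
```

View pics/cmp_c1.png

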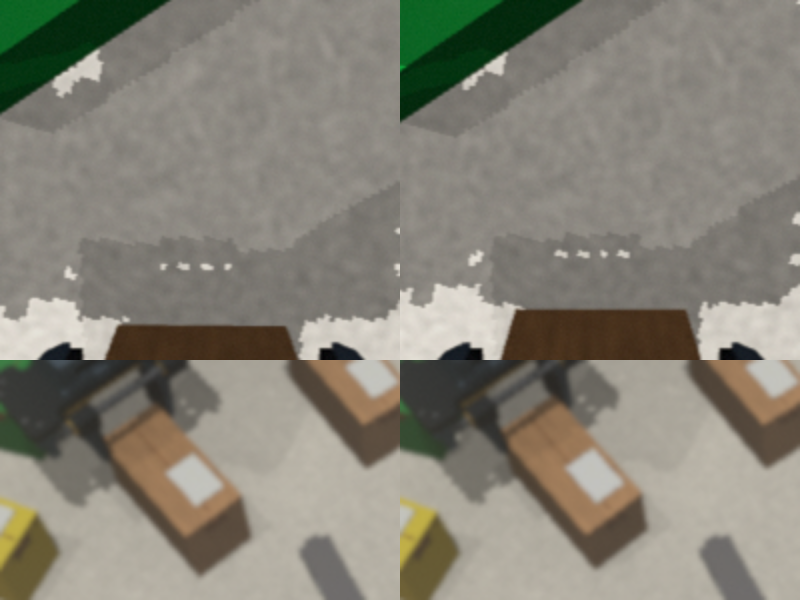

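Carton c pivots too: its bottom edge moves 325→310, about 7.5 px or 0.08 rad. Its load is about 0.4 N or less, so c is empty. I'll set it down, release and rise.

Emit:
jog_arm(motion=[{"dx": 0,"dy": 0,"dz": 3,"yaw": 0,"grip": 1},{"dx": 0,"dy": 0,"dz": 3,"yaw": 0,"grip": 1},{"dx": 0,"dy": 0,"dz": 3,"yaw": 0,"grip": 1},{"dx": 0,"dy": 0,"dz": 2,"yaw": 0,"grip": 1},{"dx": 0,"dy": 0,"dz": 0.5,"yaw": 0,"grip": 1},{"dx": 0,"dy": 0,"dz": 0,"yaw": 0,"grip": -1},{"dx": 0,"dy": 0,"dz": 0,"yaw": 0,"grip": -1},{"dx": 0,"dy": 0,"dz": 0,"yaw": 0,"grip": -1}])

```text
t: 24.12
ee_pos: [496.1, -413.4, 67.9]
eef_rot: [-0.138, 0.99, 0.0, 0.0]
contact_force: [-1.0, 0.2, 0.6]
gripper_width: 77.3
```

Emit:
jog_arm(motion=[{"dx": 0,"dy": 0,"dz": 0,"yaw": 0,"grip": -1},{"dx": 0,"dy": 0,"dz": -20,"yaw": 0,"grip": -1},{"dx": 0,"dy": 0,"dz": -38,"yaw": 0,"grip": -1},{"dx": 0,"dy": 0,"dz": -38,"yaw": 0,"grip": -1},{"dx": 0,"dy": 0,"dz": -38,"yaw": 0,"grip": -1},{"dx": 0,"dy": 0,"dz": -38,"yaw": 0,"grip": -1},{"dx": 20,"dy": 0,"dz": -25,"yaw": 0,"grip": -1},{"dx": 20,"dy": 0,"dz": 0,"yaw": 0,"grip": -1}])

```text
t: 24.78
ee_pos: [459.4, -426.0, 271.1]
eef_rot: [-0.139, 0.99, -0.003, 0.002]
contact_force: [0.0, -0.5, 0.0]
gripper_width: 91.2
```

Emit:
jog_arm(motion=[{"dx": 0,"dy": 0,"dz": 0,"yaw": 0,"grip": -1},{"dx": 0,"dy": 0,"dz": 0,"yaw": 0,"grip": -1}])

```text
t: 24.95
ee_pos: [457.1, -424.5, 265.2]
eef_rot: [-0.137, 0.991, -0.0, 0.0]
contact_force: [-0.7, -0.2, -0.9]
gripper_width: 91.2
```

```bash
python3 - <<'E'
from fit import *
S=manip.snapshot("scene");cv2.imwrite("pics/fin.png",S);T=manip.snapshot("top")
for n,s,t in(("a",(430,140),(110,215)),("b",(251,226),(318,218)),("c",(187,262),(390,206))):
    p,e=fit({"scene":brown(S,s)},ray("scene",s,60),130,60,80);print(n,p.round(3),round(e,3))
E
```

```text
a [5.24765e+02 3.74821e+02 1.24000e-01] 0.056
b [ 5.25271e+02 -2.07007e+02  1.33000e-01] 0.085
c [ 5.57406e+02 -3.95204e+02  2.49000e-01] 0.077
```

View pics/fin.png

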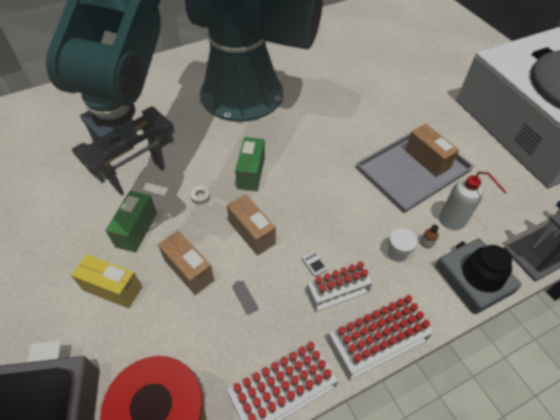

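Carton a is in the tray at (432,148). Cartons b (251,224) and c (187,262) stand upright near where they started, and the bystanders look undisturbed. Handing in.

```bash
python3 -c "
from bench import manip
print(manip.job_done())"
```

```text
the job is handed in; nothing more can be done
None
```

I handed the job in at about 25 s of the 72 s allowed. Carton a, the one nearest the tray, was full and now stands in the steel tray. Cartons b and c were empty and I left them where they stood.

| Carton | Load felt at the raised end | Result |
|---|---|---|
| a | about 3.5 N (6.5 N when lifted whole) | full, lowered into the tray's +y half |
| b | near zero at the raised end; about 1 N in the earlier test | empty, left in place |
| c | near zero | empty, left in place |

- **Carton b needed two tries:** on the first raise the grip probably carried it nearly clear of the bench. I set it down, regripped by the pad corners at 3 N, and it then pivoted clearly, by about 0.09 rad.
- **Raised ends:** for all three cartons I judged the tilt, and that the far end stayed on the bench, from the camera images and forces. Contact with the bench was not measured directly.
- **Final picture:** all three cartons are upright, b is about 10 mm and c about 4 mm from their starts (limit 40 mm), and no bystander looks moved. The hand is clear of everything.
- **Small disagreement:** the last one-camera fit puts carton a about 10 mm from where the hand released it. That is well within what the tray allows.

I viewed 10 pictures.

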